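Wind the sole press down on a freshly cemented shoe

TASK

The shoe standing in the sole press has a freshly cemented sole. Push the handwheel round by its spokes with a fingertip, clockwise seen from above, until the rubber pad comes down on the wooden last, then about a third of a turn more, so that the shoe is nipped firmly but not crushed. Push gently: do not grip or force the wheel, leave the shoe and the things on the bench where they stand, and finish clear of the press with the shoe clamped.

Things in the scene. Friction and masses are not known exactly. Their poses are not given: they have to be found in the camera images.
- wheel: dark steel handwheel lying level on top of the screw, the highest part of the press. Origin: its centre at the spokes' mid-height (0.29 to 0.32 m up). Three round spokes 16 mm thick: one along its x axis, the others at 120 and 240 degrees about its z axis (up). Hub 42 mm across, top 22 mm above the spokes' middle. Rim 224 mm across its middle line, 18 mm thick; the gaps between spokes reach from 21 to 103 mm out
- ram (a joint): how far the screw, carrying wheel and pad, is wound down from its highest place, m (0 to 0.030). Right-hand quick screw: clockwise seen from above lowers it 0.016 per turn, wheel and pad together. The wheel has a stiff drag of about 0.25 N m (some 4 N pushed half-way out along a spoke) and stays where it is left
- press: the fixed cast sole press, origin on the bench below the screw axis, the shoe's toe end along its x axis. Base 340 x 250 mm (x -115 to 225 mm); two steel columns 90 mm to either side (y) of the axis carry a crosshead under the wheel, whose column nuts and centre boss end 254 mm above the bench
- pad: round grey rubber pad, 60 mm across and 16 mm thick, under the steel foot of the screw. Origin: centre of its lower face, which comes down on the last. It moves down with the screw and does not turn; once it bears on the last it is squeezed upward into the foot, about 8 N for each mm that the screw goes on down, 10 mm at most
- last_top (a point): centre of the flat top of the pale wooden last (74 x 40 mm) that sticks out of the shoe in the press, under the pad; at the start 4 to 17 mm below the pad's face
- shoe: black lasted shoe, 290 mm long, 98 mm wide, 108 mm high to the top of the last, 0.9 kg, standing loose on the rubber bed of the press (42 mm above the bench) between the two columns, toe along its x axis. Origin: on its underside, straight below the middle of the last's top
- boot: finished brown ankle boot, 290 x 98 x 200 mm high; origin on its underside below the shaft, toe along x. Bystander
- spare_last: pale wooden last, 250 x 84 x 98 mm, lying sole down; origin on its underside. Bystander
- hammer: shoemaker's hammer lying on its side, 120 mm head, 220 mm long overall, 38 mm high; origin on the bench below its middle. Bystander
- awl: awl with a wooden handle, 140 mm long, 30 mm thick, lying; origin on the bench below its middle. Bystander
- tack_tin: round open tin with tacks, 76 mm across, 28 mm high; origin on its underside. Bystander
- thread_spool: spool of pale waxed thread, 60 mm across, 92 mm high, upright; origin on its underside. Bystander
- glue_can: metal can, 93 mm across, 100 mm high; origin on its underside. Bystander

How it is judged:
At the end, for the whole second after the job is handed in: The pad presses on the shoe's last with 10 to 75 N (a third of a turn past first touch gives about 40 N; 0.1 to 0.5 turn is accepted), the wheel has stopped, and the shoe stands upright within 12 mm of where it stood (contact force between pad and shoe between 10 and 75 N and velocity of joint ram between -0.001 and 0.001 m/s and horizontal distance between pad and last_top below 0.015 m and angle between shoe's own z axis and vertical below 0.05 rad and distance of shoe from where it was at the start of the episode below 0.012 m).
It fails at once if the shoe is crushed: the pad presses with more than 85 N (contact force between pad and shoe above 85 N).
It fails at once if the wheel is gripped or forced: the fingers press on it with more than 35 N (contact force between the fingers and wheel above 35 N).
It fails at once if the robot touches the shoe (contact force between the arm and shoe above 2 N).
It fails at once if the shoe is pushed out of place or lifted (over 15 mm) (distance of shoe from where it was at the start of the episode above 0.015 m).
It fails at once if a bystander is shoved, knocked over or lifted (over 20 mm) (distance of any of boot, spare_last, hammer, awl, tack_tin, thread_spool, glue_can from where it was at the start of the episode above 0.02 m).
It also fails if it takes over 61 s, if anything falls off the work surface, if the arm or the gripper's body presses on something with over 40 N, if the wrist force passes 120 N, or if a joint passes its speed limit or range.

ROBOT

A 6-joint arm with a two-finger parallel gripper is mounted at the origin on the work surface. World frame = base frame: x ahead of the robot, y to its left, z up, the work surface at z = 0. Lengths are in m, angles in rad, forces in N, time in s.
With the tool pointing down it reaches from about 0.425 to 0.95 m from the base axis. Payload 3.5 kg.
Tool frame: the origin (TCP) lies midway between the tips of the shut fingers; the grasp point (between the pads) lies ctrl.grasp_offset behind it (ctrl.grasp_offset is the distance from the TCP to the grasp point, in m); x points along the fingers, y is the direction in which the jaws open and shut, and the axes are right-handed (so a half turn about x gives the same grasp; the last joint's range is limited). The gripper opens to 85 mm and grips with 20 to 120 N. Pads are 22 mm wide; open, the fingers measure 114 mm over their backs; the gripper's body (76 mm by 85 mm) begins 54 mm behind the grasp point. The pads swing forward as they close: fully open they stand 13 mm farther back than shut.
Start: joints at [-1.449, 0.286, 1.577, -0, 1.279, -0.15], TCP at [0.181, -0.65, 0.231] pointing down, gripper open.
Joint ranges: [-2.77, 2.77], [-0.9, 2.22], [0.21, 2.48], [-1.53, 4.67], [0.24, 2.81], [-2.84, 2.84]. Speed limits (rad/s): [2.79, 2.79, 3.14, 3.14, 3.14, 3.14].

INTERFACE

Orientations are given as a unit quaternion [x, y, z, w].
In Python, from plant import readout, read_camera, sign_off, ctrl gives the robot as it stands.
- The arm moves only by the tool drive_tool, never from a script. Its argument "steps" is a list of rows, each a list of 5 numbers: the shift along the tool's x, y, z in cm, then the turn about the tool's x in degrees, then the opening, from 0 (shut) to 1 (fully open). A call has 1 to 10 rows; each row shifts and turns the commanded pose from where the row before left it, along the tool's axes as they then stand; what a row does not reach is not made up. A row lasts 1/10 s, in which the tool goes at most 50 mm and 8.59 degrees, less where a joint would pass 70% of its speed; a pose out of reach is approached as far as the arm can. A call is refused whole if a number of a shift passes 5 or a number of a turn 8.59, either way. A call with a gripper value outside its range is refused whole. The fingers move at their own pace and stop on an object; "force" is the grip in N (left out, the last holds). Time passes only in rows, so rows that do not move let the fingers close. It gives the time, the measured TCP pose, the force and the opening at its end, in the units of the state.
- readout.get_state(): the state, without advancing time (a new reading comes with each control period).
- read_camera(name): name is "scene" or "top" or "wrist"; returns a dict with "frame" (420x560x3 uint8, red, green, blue), "vertical_fov" (degrees; the focal length in pixels is half the picture's height over the tangent of half this angle, whatever the lens; pixels are square), "cx", "cy" (the principal point, pixels), "k1" (the pictures are not rectified: a ray, as slopes to the right and down, at radius r is drawn at 1 + k1 r^2 times it, then the intrinsics apply), "eye" and "orientation" of the camera in the world. Camera axes: x right, y up, looking along -z (the intrinsics and any distortion apply to the point x, -y, -z); pixel columns grow to the right and rows downward; lengths in m; the calibration is good to about 2 mm. A picture is of the moment at which its call begins. There is no depth.
- sign_off(): hands the job in, once; it reports no verdict.
The state is a dict: "time": time; "qpos": joint angles; "dq": joint speeds; "joint_efforts": joint torques, N m; "eef_pos": TCP position; "tcp_rot": TCP orientation; "contact_force": force on the tool from outside, world axes, zero at the start; "wrist_torque": the same for the moment, N m; "opening": opening from 0.0 (shut) to 1.0 (fully open).
Only numpy, scipy, OpenCV 4.12 (cv2) and the standard library are available. Lean on these libraries where they do the work, as an engineer would, in place of code of your own. Each camera call takes 0.05 s, during which the arm holds its last target. There are 200 camera calls.

## Working session

There is one attempt and no reset: what is moved stays moved. The work goes in short steps, Python scripts to look and compute and a tool call to move; the robot and the scene stay as the last step left them, time stands still between calls to the robot, and variables do not carry over. Pictures are saved under pics/ and viewed, about 8 in all and at most 12, crops included, and the job is handed in when it is done.

Besides the shell and the picture viewer there is one more tool, called after "Call:" as a command line: name --pt "numbers of a row" for each row, then --argument value for the rest. drive_tool: Moves the arm, as the interface text tells. Its arguments: {"type":"object","properties":{"steps":{"type":"array","items":{"type":"array","items":{"type":"number"}}},"force":{"type":"number"}},"required":["steps"]}

```bash
mkdir -p pics; cat > h.py <<'E'
import numpy as np, cv2
from scipy.spatial.transform import Rotation as R
from plant import readout, read_camera, sign_off, ctrl
def K(c):
    f=210/np.tan(np.radians(c["vertical_fov"])/2); return f
def ray(c,u,v):
    f=K(c); d=np.array([(u-c["cx"])/f,(v-c["cy"])/f]); s=d.copy()
    for _ in range(20): s=d/(1+c["k1"]*(s@s))
    return R.from_quat(c["orientation"]).apply([s[0],-s[1],-1])
def onz(c,u,v,z):
    r=ray(c,u,v); e=np.array(c["eye"]); return e+r*(z-e[2])/r[2]
def proj(c,p):
    q=R.from_quat(c["orientation"]).inv().apply(np.array(p)-c["eye"]); s=np.array([q[0],-q[1]])/-q[2]
    return s*(1+c["k1"]*(s@s))*K(c)+[c["cx"],c["cy"]]
def snap(n,name):
    c=read_camera(n); cv2.imwrite(f"pics/{name}.png",c["frame"][:,:,::-1]); np.save(f"pics/{name}.npy",c,allow_pickle=True); return c
def load(name): return np.load(f"pics/{name}.npy",allow_pickle=True).item()
E
python3 - <<'E'
from h import *
for n in ("scene","top"):
    c=snap(n,n+"0"); print(n,{k:v for k,v in c.items() if k!="frame"})
a=[cv2.imread(f"pics/{n}0.png") for n in("scene","top")]
s=readout.get_state(); print(s, ctrl.grasp_offset)
E
```

```text
scene {'vertical_fov': 43.90912465775439, 'cx': 282.6457398815133, 'cy': 211.77282100220896, 'k1': -0.1111877279723129, 'eye': array([1.24966299, 0.71218813, 1.35430384]), 'orientation': array([0.13803251, 0.34205013, 0.85974145, 0.35326107])}
top {'vertical_fov': 51.816855075460374, 'cx': 280.50721455415265, 'cy': 205.9796379933375, 'k1': -0.05961833755244543, 'eye': array([ 0.29344336, -0.02439622,  1.26978571]), 'orientation': array([-0.0627086 ,  0.06381766,  0.70826035, -0.70025868])}
{'time': 0.1, 'qpos': array([-1.44903876e+00,  2.87113458e-01,  1.57805144e+00, -1.38260671e-05,
        1.27859650e+00, -1.49993295e-01]), 'dq': array([-0.00031662,  0.00101699, -0.0025346 , -0.0008128 ,  0.0014456 ,
        0.00112147]), 'joint_efforts': array([ 6.20028859e-04, -4.07297051e+01, -2.93697488e+01, -1.21794715e-04,
        3.43955631e-03, -7.26495216e-06]), 'eef_pos': array([ 0.18113816, -0.64961654,  0.23004995]), 'tcp_rot': array([ 0.70059501,  0.09655118, -0.70058272,  0.09501766]), 'contact_force': array([ 0.30142388, -0.30695461, -0.60442314]), 'wrist_torque': array([ 0.0464531 , -0.03379975, -0.02788676]), 'opening': 0.9997286459990611} 0.0187
```

View pics/scene0.png

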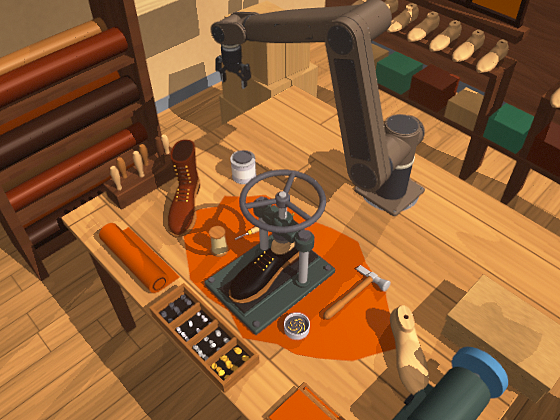

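View pics/top0.png

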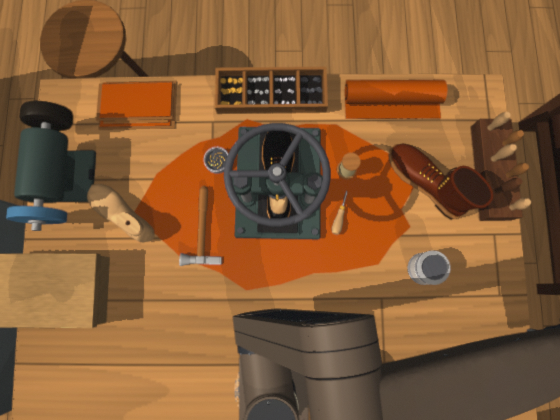

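The scene picture shows the handwheel at about (282,201). In the top picture its hub is at about (277,172), with the shoe below and the toe pointing up (away from the robot). The hammer, tin, awl and spool stand around the press. Next I'll look at the wheel in close crops of both views.

```bash
python3 - <<'E'
from h import *
a=load("scene0")["frame"][160:270,225:345,::-1]; b=load("top0")["frame"][115:235,217:337,::-1]
a=cv2.resize(a,None,fx=3.3,fy=3.3,interpolation=3);b=cv2.resize(b,None,fx=3.3,fy=3.3,interpolation=3)
o=np.zeros((400,800,3),np.uint8);o[:a.shape[0],:396]=a;o[:b.shape[0],400:796]=b
cv2.imwrite("pics/crop1.png",o)
E
```

```text
(no output)
```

View pics/crop1.png

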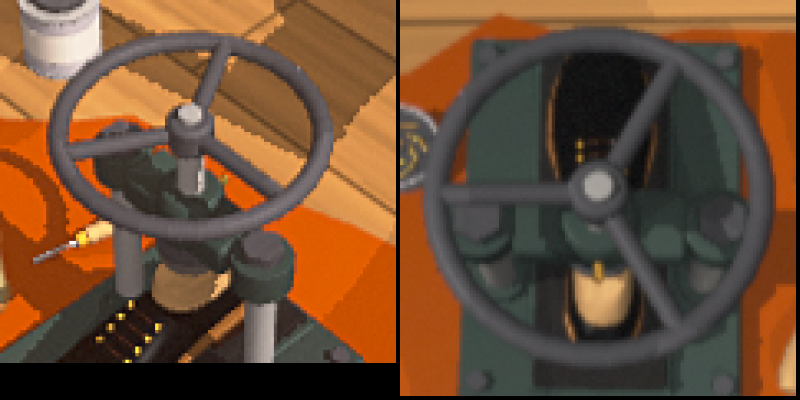

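The crop shows the hub top at scene pixel (282,194) and top pixel (277,171). In the top view the spokes point left, upper right and lower right. Next: triangulate.

```bash
python3 - <<'E'
from h import *
s=load("scene0");t=load("top0")
def tri(a,b):
    A=[];B=[]
    for c,p in((s,a),(t,b)):
        d=ray(c,*p);d/=np.linalg.norm(d);P=np.eye(3)-np.outer(d,d);A.append(P);B.append(P@c["eye"])
    x=np.linalg.solve(sum(A),sum(B)); return x, proj(s,x)-a, proj(t,x)-b
S=lambda x,y:np.array([225+x/3.3,160+y/3.3]);T=lambda x,y:np.array([217+(x-400)/3.3,115+y/3.3])
h=tri(S(188,113),T(597,184));print("hubtop",h)
for n,a,b in(("A",S(62,153),T(434,194)),("B",S(225,40),T(676,60)),("C",S(285,195),T(678,335))): print(n,tri(a,b))
z=h[0][2]-.022; c=h[0][:2]
for q in((441,194),(674,68),(676,330)):
    p=onz(t,*T(*q),z)[:2]-c; print(p,np.hypot(*p),np.degrees(np.arctan2(p[1],p[0])))
for q in((424,194),(775,194),(600,27),(600,367)): print(onz(t,*T(*q),z))
E
```

```text
hubtop (array([ 0.53978588, -0.01851722,  0.34356291]), array([-0.35185087, -0.07539571]), array([-0.35104696,  0.27919445]))
A (array([0.59676943, 0.02624099, 0.36190416]), array([34.26777797,  2.10237409]), array([ 28.32403457, -29.82443077]))
B (array([ 0.5571835 , -0.02553689,  0.45422229]), array([-18.49606039,  -6.28954359]), array([-21.3071124,  14.7636543]))
C (array([ 0.44216687, -0.04539174,  0.1609905 ]), array([-13.148939  ,  -3.23596035]), array([-13.50740434,   9.20781996]))
[0.00069167 0.10633985] 0.10634210415011804 89.62733645882905
[ 0.08942159 -0.05515484] 0.10506320014529742 -31.666100161668325
[-0.09547938 -0.05283266] 0.10912196348196887 -151.04244460536833
[0.54062241 0.0994967  0.32156291]
[ 0.53789525 -0.14112003  0.32156291]
[ 0.65998064 -0.02238537  0.32156291]
[ 0.41979359 -0.01994567  0.32156291]
```

```bash
python3 - <<'E'
from h import *
a=load("scene0")["frame"][215:275,250:330,::-1]
a=cv2.resize(a,None,fx=8,fy=8,interpolation=2)
w=read_camera("wrist"); print({k:v for k,v in w.items() if k!="frame"})
a=np.clip(a.astype(float)*1.6,0,255).astype(np.uint8)
cv2.imwrite("pics/crop2.png",a)
E
```

```text
{'vertical_fov': 59.47136599544825, 'cx': 286.62916118242805, 'cy': 211.7883465580185, 'k1': -0.08789709128284287, 'eye': array([ 0.24904587, -0.63071174,  0.37301566]), 'orientation': array([-0.11122056,  0.08559678, -0.59840452,  0.78880619])}
```

View pics/crop2.png

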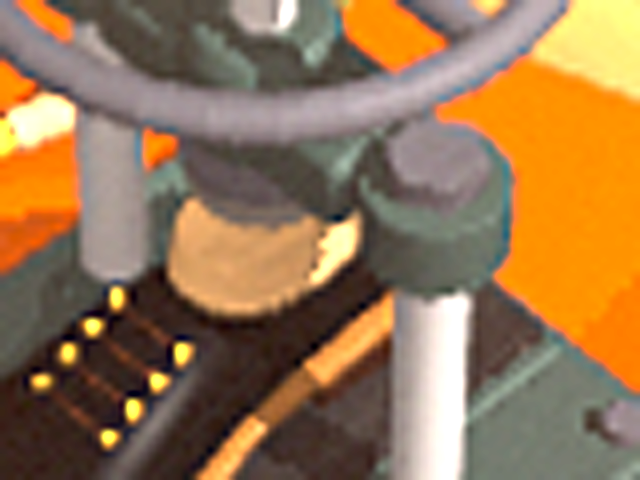

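The enlarged view shows the grey pad's lower edge at about (280,242.5) full-frame pixels, just above the pale last. Next I'll compare projections of the pad rim at several heights.

```bash
python3 - <<'E'
from h import *
s=load("scene0");ax=np.array([.5395,-.0195])
th=np.radians(np.arange(0,360,3))
img=cv2.imread("pics/crop2.png")
def dr(pts,col):
    q=np.array([(proj(s,p)-[250,215]+.5)*8 for p in pts]).round().astype(int); cv2.polylines(img,[q],False,col,1); return q
for z,col in((.154,(255,255,255)),(.160,(0,255,0)),(.167,(255,0,0))):
    q=dr([(ax[0]+.03*np.cos(a),ax[1]+.03*np.sin(a),z) for a in th],col); print(z,q[q[:,1].argmax()])
dr([(ax[0]+x,ax[1]+y,.15) for x,y in((.037,.02),(.037,-.02),(-.037,-.02),(-.037,.02),(.037,.02))],(255,0,255))
img2=cv2.imread("pics/crop2.png")
cv2.imwrite("pics/crop3.png",np.hstack([img[100:400,100:440],img2[100:400,100:440]]))
E
```

```text
0.154 [254 254]
0.16 [245 243]
0.167 [245 231]
```

View pics/crop3.png

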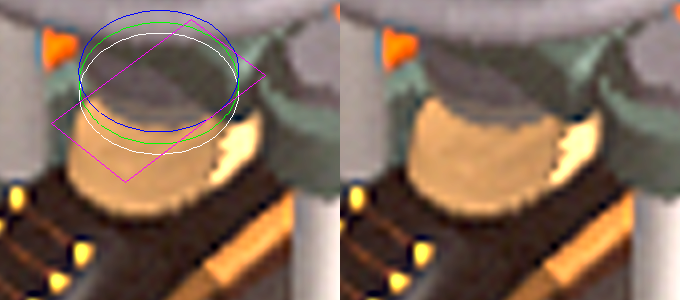

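```bash
cat >> h.py <<'E'
AX=np.array([.5395,-.0195])
def to(p):
    s=readout.get_state(); return R.from_quat(s["tcp_rot"]).inv().apply(np.array(p)-s["eef_pos"])*100
E
python3 - <<'E'
from h import *
s=readout.get_state(); print(R.from_quat(s["tcp_rot"]).as_matrix().round(3))
a=np.radians(-95); p=[AX[0]+.062*np.cos(a),AX[1]+.062*np.sin(a),.40]; print(p,to(p))
E
```

```text
[[-0.     0.268 -0.963]
 [ 0.002 -0.963 -0.268]
 [-1.    -0.002 -0.   ]]
[np.float64(0.5340963439496451), np.float64(-0.08126407128168822), 0.4] [-16.87790387 -45.31407868 -49.26009728]
```

Call:
drive_tool --pt "-2 0 0 0 0" --pt "-4 0 0 0 0" --pt "-4 0 0 0 0" --pt "-4 0 0 0 0" --pt "-3 -0.3 -0.3 0 0" --pt "0 -2 -2.2 0 0" --pt "0 -2.7 -2.9 0 0" --pt "0 -2.7 -2.9 0 0" --pt "0 -2.7 -2.9 0 0" --pt "0 -2.7 -2.9 0 0" --force 20

```text
time: 1.15
eef_pos: [0.2824, -0.4846, 0.4008]
tcp_rot: [0.701, 0.096, -0.701, 0.095]
contact_force: [0.2, -0.4, 0.2]
opening: -0.002
```

Call:
drive_tool --pt "0 -2.7 -2.9 0 0" --pt "0 -2.7 -2.9 0 0" --pt "0 -2.7 -2.9 0 0" --pt "0 -2.7 -2.9 0 0" --pt "0 -2.7 -2.9 0 0" --pt "0 -2.7 -2.9 0 0" --pt "0 -2.7 -2.9 0 0" --pt "0 -2.7 -2.9 0 0" --pt "0 -2.7 -2.9 0 0" --pt "0 -2.5 -2.7 0 0"

```text
time: 2.15
eef_pos: [0.4879, -0.1489, 0.4011]
tcp_rot: [-0.701, -0.096, 0.701, -0.096]
contact_force: [0.5, -1.3, 0.1]
opening: 0.0
```

```bash
python3 - <<'E'
from h import *
a=np.radians(-95); p=[AX[0]+.062*np.cos(a),AX[1]+.062*np.sin(a),.40]; print(p,to(p))
s=readout.get_state(); print(s["qpos"],s["eef_pos"],s["contact_force"],s["opening"])
E
```

```text
[np.float64(0.5340963439496451), np.float64(-0.08126407128168822), 0.4] [ 0.10978894 -5.27151246 -6.27102944]
[-4.95378906e-01 -1.63685802e-01  1.74563658e+00  6.56317295e-05
  1.55982196e+00  8.03230150e-01] [ 0.48786668 -0.14889758  0.40109408] [ 0.5427     -1.2783301   0.07997628] 0.00018272292128980683
```

Call:
drive_tool --pt "0 -2 -2.4 0 0" --pt "0 -2 -2.4 0 0" --pt "0 -1.3 -1.5 0 0" --pt "0 0 0 0 0"

```text
time: 2.55
eef_pos: [0.5344, -0.0808, 0.4007]
tcp_rot: [-0.7, -0.097, 0.701, -0.097]
contact_force: [1.0, 0.2, 0.5]
opening: 0.002
```

```bash
python3 - <<'E'
from h import *
s=readout.get_state(); print(s["qpos"].round(3),s["eef_pos"],s["contact_force"])
a=snap("top","top1");b=snap("wrist","wrist1")
print(proj(a,s["eef_pos"]),proj(b,s["eef_pos"]),proj(b,[*AX,.3205]))
cv2.imwrite("pics/pair1.png",np.hstack([cv2.resize(a["frame"][95:275,187:367,::-1],(400,400)),cv2.resize(b["frame"][:,:,::-1],(400,300)).repeat(1,0) if 0 else cv2.copyMakeBorder(cv2.resize(b["frame"][:,:,::-1],(400,300)),0,100,0,0,0)]))
E
```

```text
[-3.380e-01 -9.200e-02  1.682e+00  1.000e-03  1.553e+00  9.580e-01] [ 0.5344451  -0.08076464  0.40065706] [0.98250137 0.15834952 0.47394364]
[306.06141387 166.13301166] [284.87106018 275.30869732] [193.04351184 186.32859547]
```

View pics/pair1.png

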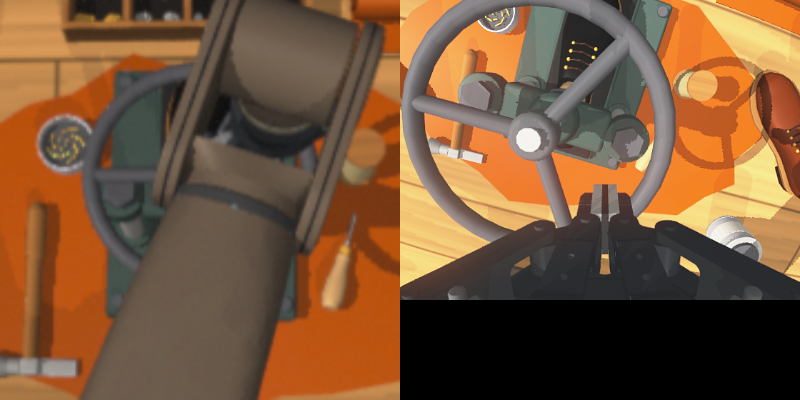

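The wrist picture shows the shut fingertips at (602,190) in the gap between the near spoke and the right spoke. The hub is at (533,138), as predicted. Next I'll descend and work out the arc rows.

Call:
drive_tool --pt "2 0 0 0 0" --pt "3 0 0 0 0" --pt "3 0 0 0 0" --pt "2 0 0 0 0" --pt "0 0 0 0 0"

```text
time: 3.15
eef_pos: [0.5316, -0.0832, 0.2973]
tcp_rot: [-0.698, -0.096, 0.703, -0.094]
contact_force: [0.2, 0.2, 0.2]
opening: 0.0
```

```bash
cat >> h.py <<'E'
def arc(a0,a1,n,z0,r=.062,zt=16./360):
    """rows from the present pose along the circle a0->a1 (deg), sinking with the screw"""
    s=readout.get_state(); M=R.from_quat(s["tcp_rot"]).inv(); done=np.zeros(3); out=[]
    for a in np.linspace(a0,a1,n+1)[1:]:
        t=np.radians(a); p=[AX[0]+r*np.cos(t),AX[1]+r*np.sin(t),z0-(a0-a)*zt/1000]
        d=np.round(M.apply(np.array(p)-s["eef_pos"])*100-done,2); done+=d; out.append([*d.tolist(),0,0])
    return out
def show(rows):
    for i in range(0,len(rows),10): print(rows[i:i+10])
E
python3 - <<'E'
from h import *
show(arc(-95,-145,10,.30))
E
```

```text
[[-0.24, -0.34, 0.2, 0, 0], [0.02, -0.25, 0.48, 0, 0], [0.03, -0.29, 0.45, 0, 0], [0.02, -0.34, 0.43, 0, 0], [0.03, -0.36, 0.39, 0, 0], [0.03, -0.41, 0.37, 0, 0], [0.02, -0.43, 0.32, 0, 0], [0.03, -0.46, 0.29, 0, 0], [0.02, -0.48, 0.24, 0, 0], [0.03, -0.5, 0.21, 0, 0]]
```

Call:
drive_tool --pt "0 -0.3 0.2 0 0" --pt "0.02 -0.25 0.48 0 0" --pt "0.03 -0.29 0.45 0 0" --pt "0.02 -0.34 0.43 0 0" --pt "0.03 -0.36 0.39 0 0"

```text
time: 3.65
eef_pos: [0.5106, -0.073, 0.3011]
tcp_rot: [0.701, 0.096, -0.7, 0.096]
contact_force: [-0.1, -0.2, -0.8]
opening: -0.0
```

Call:
drive_tool --pt "0.02 -0.41 0.37 0 0" --pt "0.02 -0.43 0.32 0 0" --pt "0.03 -0.46 0.29 0 0" --pt "0.02 -0.48 0.24 0 0" --pt "0.03 -0.5 0.21 0 0"

```text
time: 4.15
eef_pos: [0.4913, -0.0551, 0.2996]
tcp_rot: [0.701, 0.095, -0.7, 0.096]
contact_force: [3.8, -2.4, 0.8]
opening: -0.001
```

```bash
cat >> h.py <<'E'
def where():
    s=readout.get_state(); d=s["eef_pos"][:2]-AX; a=np.arctan2(d[1],d[0]); f=s["contact_force"]
    print("t",s["time"],"r",np.hypot(*d).round(4),"ang",np.degrees(a).round(1),"z",s["eef_pos"][2].round(4),"Fr,Ft(ccw+),Fz",(f[:2]@[np.cos(a),np.sin(a)]).round(2),(f[:2]@[-np.sin(a),np.cos(a)]).round(2),f[2].round(2))
    return np.degrees(a)
E
python3 - <<'E'
from h import *
a=where(); c=snap("wrist","wrist2"); 
if a>0:a-=360
show(arc(a,a-50,10,.2965))
cv2.imwrite("pics/w2.png",c["frame"][:,:,::-1])
E
```

```text
t 4.15 r 0.0599 ang -143.5 z 0.2996 Fr,Ft(ccw+),Fz -1.64 4.18 0.79
[[0.31, -0.32, 0.3, 0, 0], [0.03, -0.53, 0.13, 0, 0], [0.02, -0.53, 0.07, 0, 0], [0.02, -0.54, 0.04, 0, 0], [0.02, -0.54, -0.02, 0, 0], [0.03, -0.54, -0.06, 0, 0], [0.02, -0.53, -0.11, 0, 0], [0.02, -0.52, -0.16, 0, 0], [0.02, -0.5, -0.2, 0, 0], [0.03, -0.48, -0.24, 0, 0]]
```

View pics/w2.png

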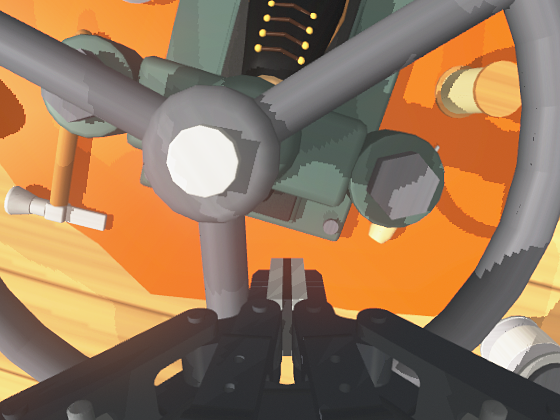

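The fingertip at (287,262) now bears on the near spoke, with about 4 N tangential force, so it matches the drag given in the task. I'll carry on round the circle.

```bash
python3 - <<'E'
from h import *
show(arc(-143.5,-283.5,28,.2996,r=.062))
E
```

```text
[[0.0, -0.32, 0.3, 0, 0], [0.03, -0.52, 0.12, 0, 0], [0.02, -0.54, 0.08, 0, 0], [0.02, -0.54, 0.04, 0, 0], [0.02, -0.54, -0.02, 0, 0], [0.03, -0.54, -0.06, 0, 0], [0.02, -0.53, -0.11, 0, 0], [0.02, -0.51, -0.15, 0, 0], [0.02, -0.51, -0.2, 0, 0], [0.03, -0.48, -0.25, 0, 0]]
[[0.02, -0.46, -0.28, 0, 0], [0.02, -0.44, -0.32, 0, 0], [0.02, -0.4, -0.36, 0, 0], [0.02, -0.37, -0.39, 0, 0], [0.03, -0.34, -0.43, 0, 0], [0.02, -0.3, -0.45, 0, 0], [0.02, -0.25, -0.47, 0, 0], [0.02, -0.22, -0.5, 0, 0], [0.03, -0.17, -0.51, 0, 0], [0.02, -0.12, -0.53, 0, 0]]
[[0.02, -0.08, -0.54, 0, 0], [0.02, -0.04, -0.54, 0, 0], [0.02, 0.02, -0.54, 0, 0], [0.03, 0.06, -0.53, 0, 0], [0.02, 0.11, -0.53, 0, 0], [0.02, 0.15, -0.52, 0, 0], [0.02, 0.2, -0.5, 0, 0], [0.02, 0.25, -0.49, 0, 0]]
```

Call:
drive_tool --pt "0.0 -0.35 0.25 0 0" --pt "0.03 -0.52 0.12 0 0" --pt "0.02 -0.54 0.08 0 0" --pt "0.02 -0.54 0.04 0 0" --pt "0.02 -0.54 -0.02 0 0" --pt "0.03 -0.54 -0.06 0 0" --pt "0.02 -0.53 -0.11 0 0" --pt "0.02 -0.51 -0.15 0 0" --pt "0.02 -0.51 -0.2 0 0" --pt "0.03 -0.48 -0.25 0 0"

```text
time: 5.2
eef_pos: [0.48, -0.0049, 0.2968]
tcp_rot: [-0.7, -0.096, 0.701, -0.096]
contact_force: [0.0, -4.0, -0.7]
opening: 0.0
```

```bash
python3 -c "
from h import *
where()"
```

```text
t 5.2 r 0.0612 ang 166.3 z 0.2968 Fr,Ft(ccw+),Fz -0.97 3.89 -0.7
```

Call:
drive_tool --pt "0.02 -0.46 -0.28 0 0" --pt "0.02 -0.44 -0.32 0 0" --pt "0.02 -0.4 -0.36 0 0" --pt "0.02 -0.37 -0.39 0 0" --pt "0.03 -0.34 -0.43 0 0" --pt "0.02 -0.3 -0.45 0 0" --pt "0.02 -0.25 -0.47 0 0" --pt "0.02 -0.22 -0.5 0 0" --pt "0.03 -0.17 -0.51 0 0" --pt "0.02 -0.12 -0.53 0 0"

```text
time: 6.2
eef_pos: [0.513, 0.0358, 0.2948]
tcp_rot: [-0.7, -0.096, 0.701, -0.096]
contact_force: [-4.1, -3.6, -0.1]
opening: -0.001
```

```bash
python3 -c "
from h import *
where()
show(arc(-244,-384,28,.2951))
snap('scene','scene2')"
```

```text
t 6.2 r 0.0614 ang 115.6 z 0.2948 Fr,Ft(ccw+),Fz -1.45 5.28 -0.07
[[-0.01, -0.13, -0.48, 0, 0], [0.02, -0.03, -0.54, 0, 0], [0.02, 0.02, -0.54, 0, 0], [0.02, 0.07, -0.54, 0, 0], [0.02, 0.11, -0.53, 0, 0], [0.03, 0.16, -0.52, 0, 0], [0.02, 0.2, -0.5, 0, 0], [0.02, 0.25, -0.48, 0, 0], [0.02, 0.29, -0.46, 0, 0], [0.02, 0.32, -0.43, 0, 0]]
[[0.02, 0.37, -0.4, 0, 0], [0.03, 0.39, -0.37, 0, 0], [0.02, 0.43, -0.33, 0, 0], [0.02, 0.45, -0.3, 0, 0], [0.02, 0.48, -0.25, 0, 0], [0.02, 0.5, -0.21, 0, 0], [0.02, 0.51, -0.17, 0, 0], [0.03, 0.53, -0.12, 0, 0], [0.02, 0.54, -0.07, 0, 0], [0.02, 0.54, -0.03, 0, 0]]
[[0.02, 0.54, 0.02, 0, 0], [0.02, 0.53, 0.06, 0, 0], [0.03, 0.53, 0.12, 0, 0], [0.02, 0.52, 0.16, 0, 0], [0.02, 0.5, 0.2, 0, 0], [0.02, 0.48, 0.25, 0, 0], [0.02, 0.46, 0.28, 0, 0], [0.03, 0.43, 0.33, 0, 0]]
```

Call:
drive_tool --pt "0 -0.1 -0.52 0 0" --pt "0.02 -0.03 -0.54 0 0" --pt "0.02 0.02 -0.54 0 0" --pt "0.02 0.07 -0.54 0 0" --pt "0.02 0.11 -0.53 0 0"

```text
time: 6.75
eef_pos: [0.5389, 0.0424, 0.2939]
tcp_rot: [-0.7, -0.096, 0.701, -0.095]
contact_force: [-4.9, -2.0, 0.7]
opening: 0.003
```

```bash
python3 -c "
from h import *
where()"
```

```text
t 6.75 r 0.0619 ang 90.6 z 0.2939 Fr,Ft(ccw+),Fz -1.99 4.92 0.72
```

Call:
drive_tool --pt "0.03 0.16 -0.52 0 0" --pt "0.02 0.2 -0.5 0 0" --pt "0.02 0.25 -0.48 0 0" --pt "0.02 0.29 -0.46 0 0" --pt "0.02 0.32 -0.43 0 0"

```text
time: 7.25
eef_pos: [0.5656, 0.037, 0.2928]
tcp_rot: [0.701, 0.096, -0.701, 0.095]
contact_force: [-4.4, 0.7, 1.2]
opening: 0.002
```

```bash
python3 - <<'E'
from h import *
where()
c=snap("scene","scene3"); a=cv2.imread("pics/scene0.png")
L=[]
for n in("scene0","scene3"): L.append(np.clip(cv2.resize(load(n)["frame"][160:280,225:345,::-1],(400,400),interpolation=2).astype(float)*1.4,0,255).astype(np.uint8))
cv2.imwrite("pics/pair3.png",np.hstack(L))
E
```

```text
t 7.25 r 0.0622 ang 65.2 z 0.2928 Fr,Ft(ccw+),Fz -1.2 4.32 1.15
```

View pics/pair3.png

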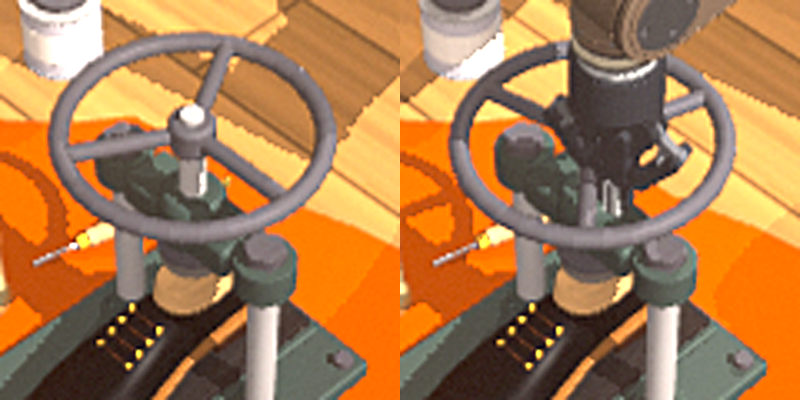

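The right half shows the fingertip pushing a spoke and the wheel and pad slightly lower; shoe and bench objects have not moved. Next I'll go on, tracking the pad-to-last edge numerically.

```bash
cat >> h.py <<'E'
def edge(c):
    """row of the grey->tan edge under the pad, by column, subpixel"""
    f=cv2.GaussianBlur(c["frame"].astype(np.float32),(1,1),0); d=f[:,:,0]-f[:,:,2]; out=[]
    for u in range(276,286):
        col=d[232:262,u]; k=np.where((col[:-1]<40)&(col[1:]>=40))[0]
        out.append(round(float(232+k[0]+(40-col[k[0]])/(col[k[0]+1]-col[k[0]])),2) if len(k) else None)
    return out
E
python3 - <<'E'
from h import *
for n in("scene0","scene2","scene3"):print(n,edge(load(n)))
c=load("scene3");print((c["frame"][236:258,280].astype(int)).tolist())
for z in (.167,.16,.155,.15): print(z,max((proj(c,[AX[0]+.03*np.cos(a),AX[1]+.03*np.sin(a),z])[1]) for a in np.arange(0,6.3,.05)))
show(arc(65.2,-34.8,20,.2925))
E
```

```text
scene0 [241.16, 241.6, 242.27, 242.49, 242.68, 242.68, 242.66, 243.09, 243.19, 242.52]
scene2 [242.24, 242.54, 243.26, 243.48, 243.6, 244.03, 244.06, 244.09, 244.06, 243.72]
scene3 [242.54, 243.26, 243.63, 244.26, 244.34, 244.5, 244.53, 244.53, 244.47, 244.03]
[[60, 53, 50], [63, 55, 55], [63, 53, 54], [63, 55, 55], [64, 55, 57], [60, 53, 54], [72, 60, 54], [79, 68, 63], [89, 74, 64], [138, 102, 69], [140, 100, 66], [145, 107, 69], [141, 103, 66], [143, 102, 64], [146, 106, 69], [139, 102, 64], [145, 105, 68], [158, 115, 74], [79, 56, 35], [21, 8, 7], [33, 20, 18], [31, 17, 13]]
0.167 243.42226439370327
0.16 244.93144397530222
0.155 246.00324810416208
0.15 247.06993946729278
[[0.06, 0.3, -0.3, 0, 0], [0.02, 0.41, -0.36, 0, 0], [0.03, 0.43, -0.32, 0, 0], [0.02, 0.46, -0.29, 0, 0], [0.02, 0.48, -0.25, 0, 0], [0.03, 0.5, -0.2, 0, 0], [0.02, 0.51, -0.16, 0, 0], [0.02, 0.53, -0.12, 0, 0], [0.02, 0.54, -0.06, 0, 0], [0.03, 0.54, -0.02, 0, 0]]
[[0.02, 0.54, 0.02, 0, 0], [0.02, 0.54, 0.08, 0, 0], [0.02, 0.52, 0.12, 0, 0], [0.02, 0.52, 0.17, 0, 0], [0.03, 0.5, 0.21, 0, 0], [0.02, 0.47, 0.25, 0, 0], [0.02, 0.46, 0.29, 0, 0], [0.02, 0.43, 0.33, 0, 0], [0.02, 0.39, 0.37, 0, 0], [0.02, 0.37, 0.4, 0, 0]]
```

Call:
drive_tool --pt "0.02 0.35 -0.35 0 0" --pt "0.02 0.41 -0.36 0 0" --pt "0.03 0.43 -0.32 0 0" --pt "0.02 0.46 -0.29 0 0" --pt "0.02 0.48 -0.25 0 0" --pt "0.03 0.5 -0.2 0 0" --pt "0.02 0.51 -0.16 0 0" --pt "0.02 0.53 -0.12 0 0" --pt "0.02 0.54 -0.06 0 0" --pt "0.03 0.54 -0.02 0 0"

```text
time: 8.3
eef_pos: [0.5987, -0.0036, 0.2905]
tcp_rot: [0.701, 0.096, -0.7, 0.096]
contact_force: [-1.6, 4.7, -0.9]
opening: -0.0
```

```bash
python3 -c "
from h import *
where();print(edge(snap('scene','scene4')))"
```

```text
t 8.3 r 0.0613 ang 15.0 z 0.2905 Fr,Ft(ccw+),Fz -0.37 4.95 -0.91
[243.24, 243.62, 244.3, 244.43, 244.62, 244.96, 245.03, 245.06, 245.06, 244.67]
```

Call:
drive_tool --pt "0.02 0.54 0.02 0 0" --pt "0.02 0.54 0.08 0 0" --pt "0.02 0.52 0.12 0 0" --pt "0.02 0.52 0.17 0 0" --pt "0.03 0.5 0.21 0 0" --pt "0.02 0.47 0.25 0 0" --pt "0.02 0.46 0.29 0 0" --pt "0.02 0.43 0.33 0 0"

```text
time: 9.15
eef_pos: [0.595, -0.0462, 0.2891]
tcp_rot: [0.701, 0.096, -0.7, 0.096]
contact_force: [0.5, 3.5, -0.3]
opening: -0.001
```

```bash
python3 -c "
from h import *
a=where();print(edge(snap('scene','scene5')))
show(arc(a,a-100,20,.2888))"
```

```text
t 9.15 r 0.0616 ang -25.7 z 0.2891 Fr,Ft(ccw+),Fz -1.13 3.39 -0.26
[243.6, 244.26, 244.66, 244.64, 245.26, 245.34, 245.33, 245.3, 245.32, 245.03]
[[0.05, 0.32, 0.28, 0, 0], [0.02, 0.36, 0.41, 0, 0], [0.02, 0.32, 0.44, 0, 0], [0.03, 0.28, 0.46, 0, 0], [0.02, 0.24, 0.48, 0, 0], [0.02, 0.19, 0.51, 0, 0], [0.03, 0.16, 0.52, 0, 0], [0.02, 0.1, 0.53, 0, 0], [0.02, 0.06, 0.53, 0, 0], [0.02, 0.01, 0.55, 0, 0]]
[[0.02, -0.03, 0.54, 0, 0], [0.03, -0.08, 0.53, 0, 0], [0.02, -0.13, 0.53, 0, 0], [0.02, -0.17, 0.51, 0, 0], [0.02, -0.22, 0.49, 0, 0], [0.02, -0.26, 0.48, 0, 0], [0.03, -0.3, 0.45, 0, 0], [0.02, -0.34, 0.42, 0, 0], [0.02, -0.37, 0.39, 0, 0], [0.02, -0.41, 0.36, 0, 0]]
```

Call:
drive_tool --pt "0.02 0.34 0.33 0 0" --pt "0.02 0.36 0.41 0 0" --pt "0.02 0.32 0.44 0 0" --pt "0.03 0.28 0.46 0 0" --pt "0.02 0.24 0.48 0 0"

```text
time: 9.7
eef_pos: [0.5785, -0.0666, 0.2878]
tcp_rot: [0.701, 0.096, -0.7, 0.096]
contact_force: [2.6, 3.5, -0.2]
opening: 0.0
```

```bash
python3 -c "
from h import *
where();print(edge(snap('scene','scene6')))"
```

```text
t 9.7 r 0.0612 ang -50.4 z 0.2878 Fr,Ft(ccw+),Fz -0.98 4.24 -0.16
[243.53, 244.29, 244.6, 245.32, 245.32, 245.44, 245.45, 245.47, 245.49, 245.38]
```

Call:
drive_tool --pt "0.02 0.19 0.51 0 0" --pt "0.03 0.16 0.52 0 0" --pt "0.02 0.1 0.53 0 0" --pt "0.02 0.06 0.53 0 0" --pt "0.02 0.01 0.55 0 0"

```text
time: 10.25
eef_pos: [0.5545, -0.0787, 0.2871]
tcp_rot: [0.701, 0.095, -0.7, 0.096]
contact_force: [4.2, 2.6, 0.4]
opening: -0.001
```

```bash
python3 -c "
from h import *
where();print(edge(snap('scene','scene7')))"
```

```text
t 10.25 r 0.0611 ang -75.8 z 0.2871 Fr,Ft(ccw+),Fz -1.44 4.72 0.39
[243.85, 244.59, 245.28, 245.32, 245.71, 245.66, 245.62, 245.66, 245.72, 245.55]
```

Call:
drive_tool --pt "0.02 -0.03 0.54 0 0" --pt "0.03 -0.08 0.53 0 0" --pt "0.02 -0.13 0.53 0 0" --pt "0.02 -0.17 0.51 0 0" --pt "0.02 -0.22 0.49 0 0"

```text
time: 10.8
eef_pos: [0.5276, -0.0795, 0.2857]
tcp_rot: [0.701, 0.095, -0.7, 0.096]
contact_force: [5.0, 0.3, 0.2]
opening: -0.001
```

```bash
python3 -c "
from h import *
where();print(edge(snap('scene','scene8')))"
```

```text
t 10.8 r 0.0612 ang -101.2 z 0.2857 Fr,Ft(ccw+),Fz -1.25 4.84 0.2
[244.22, 244.6, 245.24, 245.62, 245.74, 245.96, 246.0, 246.03, 246.16, 245.75]
```

Call:
drive_tool --pt "0.02 -0.26 0.48 0 0" --pt "0.03 -0.3 0.45 0 0" --pt "0.02 -0.34 0.42 0 0" --pt "0.02 -0.37 0.39 0 0" --pt "0.02 -0.41 0.36 0 0"

```text
time: 11.35
eef_pos: [0.5027, -0.0688, 0.2846]
tcp_rot: [-0.701, -0.095, 0.701, -0.096]
contact_force: [3.7, -2.0, 0.5]
opening: -0.0
```

```bash
python3 -c "
from h import *
a=where();print(edge(snap('scene','scene9')))
show(arc(a,a-140,28,.2845))"
```

```text
t 11.35 r 0.0615 ang -126.8 z 0.2846 Fr,Ft(ccw+),Fz -0.55 4.14 0.5
[244.39, 245.23, 245.48, 245.61, 246.3, 246.34, 246.26, 246.34, 246.42, 246.09]
[[0.0, -0.32, 0.27, 0, 0], [0.02, -0.46, 0.27, 0, 0], [0.03, -0.49, 0.23, 0, 0], [0.02, -0.51, 0.19, 0, 0], [0.02, -0.52, 0.14, 0, 0], [0.03, -0.53, 0.09, 0, 0], [0.02, -0.54, 0.05, 0, 0], [0.02, -0.54, 0.0, 0, 0], [0.03, -0.54, -0.04, 0, 0], [0.02, -0.54, -0.1, 0, 0]]
[[0.02, -0.52, -0.13, 0, 0], [0.02, -0.51, -0.19, 0, 0], [0.03, -0.49, -0.23, 0, 0], [0.02, -0.47, -0.26, 0, 0], [0.02, -0.44, -0.31, 0, 0], [0.02, -0.42, -0.35, 0, 0], [0.02, -0.38, -0.38, 0, 0], [0.02, -0.35, -0.41, 0, 0], [0.03, -0.31, -0.45, 0, 0], [0.02, -0.27, -0.47, 0, 0]]
[[0.02, -0.23, -0.48, 0, 0], [0.02, -0.19, -0.51, 0, 0], [0.02, -0.14, -0.52, 0, 0], [0.02, -0.09, -0.54, 0, 0], [0.02, -0.05, -0.54, 0, 0], [0.02, -0.0, -0.54, 0, 0], [0.02, 0.04, -0.54, 0, 0], [0.02, 0.09, -0.53, 0, 0]]
```

Call:
drive_tool --pt "0.02 -0.38 0.31 0 0" --pt "0.02 -0.46 0.27 0 0" --pt "0.03 -0.49 0.23 0 0" --pt "0.02 -0.51 0.19 0 0" --pt "0.02 -0.52 0.14 0 0"

```text
time: 11.9
eef_pos: [0.4855, -0.049, 0.2834]
tcp_rot: [-0.701, -0.095, 0.701, -0.096]
contact_force: [3.1, -3.5, -0.4]
opening: 0.004
```

```bash
python3 -c "
from h import *
where();print(edge(snap('scene','scene10')))"
```

```text
t 11.9 r 0.0615 ang -151.4 z 0.2834 Fr,Ft(ccw+),Fz -1.02 4.55 -0.38
[244.56, 245.25, 245.64, 246.3, 246.3, 246.47, 246.5, 246.52, 246.52, 246.12]
```

Call:
drive_tool --pt "0.03 -0.53 0.09 0 0" --pt "0.02 -0.54 0.05 0 0" --pt "0.02 -0.54 0.0 0 0" --pt "0.03 -0.54 -0.04 0 0" --pt "0.02 -0.54 -0.1 0 0"

```text
time: 12.45
eef_pos: [0.4781, -0.0232, 0.2819]
tcp_rot: [-0.7, -0.095, 0.701, -0.096]
contact_force: [1.3, -4.3, -0.1]
opening: 0.002
```

```bash
python3 -c "
from h import *
where();print(edge(snap('scene','scene11')))"
```

```text
t 12.45 r 0.0616 ang -176.5 z 0.2819 Fr,Ft(ccw+),Fz -1.06 4.36 -0.11
[244.56, 245.24, 245.63, 246.33, 246.32, 246.5, 246.51, 246.51, 246.53, 246.13]
```

The pad edge stopped moving at row 246.5. That puts first touch at a finger angle of about -139°, after roughly 355° of turning or a 15.8 mm gap, which fits the earlier estimate. A third of a turn further puts the finger at about -257°.

Call:
drive_tool --pt "0.02 -0.52 -0.13 0 0" --pt "0.02 -0.51 -0.19 0 0" --pt "0.03 -0.49 -0.23 0 0" --pt "0.02 -0.47 -0.26 0 0" --pt "0.02 -0.44 -0.31 0 0" --pt "0.02 -0.42 -0.35 0 0" --pt "0.02 -0.38 -0.38 0 0" --pt "0.02 -0.35 -0.41 0 0"

```text
time: 13.3
eef_pos: [0.49, 0.0178, 0.28]
tcp_rot: [-0.699, -0.096, 0.702, -0.096]
contact_force: [-1.5, -5.8, -1.6]
opening: -0.001
```

```bash
python3 -c "
from h import *
where();print(edge(snap('scene','scene12')))"
```

```text
t 13.3 r 0.062 ang 143.0 z 0.28 Fr,Ft(ccw+),Fz -2.28 5.51 -1.57
[244.6, 245.25, 245.66, 246.35, 246.33, 246.47, 246.51, 246.53, 246.59, 246.12]
```

Call:
drive_tool --pt "0.03 -0.31 -0.45 0 0" --pt "0.02 -0.27 -0.47 0 0" --pt "0.02 -0.23 -0.48 0 0" --pt "0.02 -0.19 -0.51 0 0" --pt "0.02 -0.14 -0.52 0 0" --pt "0.02 -0.09 -0.54 0 0" --pt "0.02 -0.05 -0.54 0 0" --pt "0 0 0 0 0"

```text
time: 14.15
eef_pos: [0.5206, 0.0404, 0.2784]
tcp_rot: [-0.7, -0.097, 0.701, -0.095]
contact_force: [-2.1, -1.5, -0.0]
opening: 0.001
```

```bash
python3 -c "
from h import *
a=where();print(edge(snap('scene','scene13')))
show(arc(a,a+20,4,.2793))"
```

```text
t 14.15 r 0.0628 ang 107.5 z 0.2784 Fr,Ft(ccw+),Fz -0.81 2.49 -0.03
[244.58, 245.29, 245.63, 246.29, 246.33, 246.48, 246.51, 246.56, 246.57, 246.07]
[[-0.11, 0.11, 0.53, 0, 0], [-0.02, 0.09, 0.54, 0, 0], [-0.02, 0.14, 0.52, 0, 0], [-0.02, 0.17, 0.51, 0, 0]]
```

Call:
drive_tool --pt "0 0.11 0.5 0 0" --pt "0 0.1 0.54 0 0" --pt "0 0.14 0.52 0 0" --pt "-1 0.1 0.3 0 0" --pt "-3 0 0 0 0" --pt "-4 0 0 0 0" --pt "-4 0 0 0 0" --pt "0 0 0 0 0"

```text
time: 15.0
eef_pos: [0.5062, 0.0296, 0.4079]
tcp_rot: [0.706, 0.094, -0.696, 0.097]
contact_force: [-0.3, 0.1, 1.3]
opening: -0.002
```

```bash
python3 -c "
from h import *
where();print(to([.38,-.32,.40]))"
```

```text
t 15.0 r 0.0593 ang 124.2 z 0.4079 Fr,Ft(ccw+),Fz 0.25 0.14 1.26
[ 0.66469054 30.28818568 21.54673301]
```

Call:
drive_tool --pt "0 1.5 1 0 0" --pt "0 3 2 0 0" --pt "0 3 2 0 0" --pt "0 3 2 0 0" --pt "0 3 2 0 0" --pt "0 3 2 0 0" --pt "0 3 2 0 0" --pt "0 3 2 0 0" --pt "0 3 2 0 0" --pt "0 2 1.5 0 0"

```text
time: 16.0
eef_pos: [0.3989, -0.2865, 0.3992]
tcp_rot: [0.701, 0.095, -0.701, 0.095]
contact_force: [-0.0, 0.3, 0.2]
opening: -0.001
```

Call:
drive_tool --pt "0 1 0.5 0 0" --pt "0 0 0 0 0" --pt "0 0 0 0 0"

```text
time: 16.3
eef_pos: [0.3982, -0.295, 0.3991]
tcp_rot: [0.701, 0.096, -0.7, 0.096]
contact_force: [0.2, 0.4, -0.5]
opening: 0.004
```

```bash
python3 - <<'E'
from h import *
where();c=snap('scene','scene14');print(edge(c)); t=snap("top","top2")
cv2.imwrite("pics/fin.png",np.hstack([cv2.resize(c["frame"][140:340,175:375,::-1],(400,400)),cv2.resize(t["frame"][85:285,177:377,::-1],(400,400))]))
E
```

```text
t 16.3 r 0.3096 ang -117.2 z 0.3991 Fr,Ft(ccw+),Fz -0.43 0.05 -0.5
[244.66, 245.29, 245.65, 246.32, 246.33, 246.5, 246.56, 246.57, 246.6, 246.17]
```

View pics/fin.png

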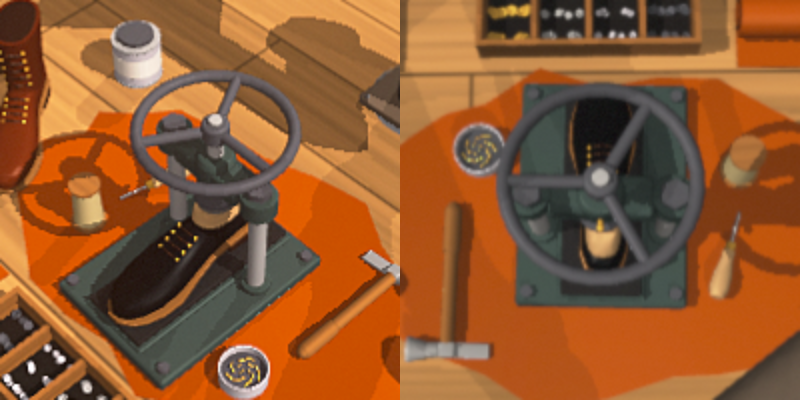

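The final picture shows the pad down on the last and the arm clear. The shoe looks undisturbed, and the tin, hammer, awl and spool stand where they did. A spoke again points left at (505,182), so the wheel has turned about 1⅓ turns, which agrees with the path count. Handing in.

```bash
python3 -c "
from h import *
sign_off()"
```

```text
the job is handed in; nothing more can be done
```

The shoe is clamped and the job is handed in, at about 16.5 s of the 61 s allowed. `sign_off` gave no verdict.

- **Push:** I pushed one spoke clockwise round its circle with the shut fingertips. The wrist readings showed about 4–5.5 N tangential, against the 35 N limit.
- **Touch point:** The pad's lower edge in the scene camera moved steadily, then stopped at about 355° of turning, a gap of about 15.8 mm. I pushed about 113° (0.31 turn) further.
- **Nip force:** I estimate about 40 N, good to roughly ±8 N. I worked this out from the turn angle, as nothing measured the pad force directly. The push force rose only slightly after touch, so I relied on the picture to find the touch point.
- **Final check:** After backing off, the arm stood about 0.3 m from the press axis and the pad edge had not moved. In the last pictures the shoe and the bench items in view looked unmoved. That was judged by eye, and the spare last lay outside the crop.
- **Disagreement:** The first pad-height reading suggested a gap of about 20 mm, more than the stated 17 mm maximum. I put that down to camera calibration and used the observed stop.

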